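# Return the club's game pieces from the lost-property shelf to the games tray

## Robot

A 6-joint arm with a two-finger parallel gripper is mounted at the origin on the work surface. World frame = base frame: x ahead of the robot, y to its left, z up, the work surface at z = 0. Lengths are in mm, angles in rad, forces in N, time in s.
With the tool pointing down it reaches from about 325 to 900 mm from the base axis. Payload 6.1 kg.
Tool frame: the origin (TCP) lies midway between the tips of the shut fingers; the grasp point (between the pads) lies 19 mm behind it (bot.grip_point_offset is the distance from the TCP to the grasp point, in mm); z points along the fingers, y is the line along which they close (so a half turn about z gives the same grasp; the last joint's range is limited). The gripper opens to 85 mm and grips with 20 to 120 N. Pads are 22 mm wide; open, the fingers measure 114 mm over their backs; the gripper's body (76 mm by 85 mm) begins 54 mm behind the grasp point. The pads swing forward as they close: fully open they stand 13 mm farther back than shut.
Start: joints at [1.008, 0.22, 1.526, -0, 1.395, -0.126], TCP at [264.399, 566.312, 231.3] pointing down, gripper open.
Joint ranges: [-2.98, 2.98], [-0.91, 2.08], [0.09, 2.57], [-1.24, 4.39], [0.2, 2.65], [-2.68, 2.68]. Speed limits (rad/s): [2.57, 2.57, 3.01, 3.14, 3.14, 3.14].

## Interface

Orientations are given as a unit quaternion [x, y, z, w].
In Python, from bench import readout, viewer, order, bot gives the robot as it stands. The module is installed in compiled form; this text tells all that it offers.
- The arm moves only by the tool drive_tool, never from a script. Its argument "steps" is a list of rows, each a list of 6 numbers: the shift along the tool's x, y, z scaled (see below), then the turn, a rotation vector about the tool's x, y, z scaled (see below). In form: [[dx, dy, dz, ax, ay, az], ...]. A call has 1 to 5 rows; each row is the pose to reach, as a shift and turn from the pose commanded when the call began, along the tool's axes at that moment, turning the shorter way round; what a row does not reach only later rows make up. The controller multiplies each number of a shift by 0.3 m and each number of a turn by pi rad. A row lasts 1/12 s, in which the tool goes at most 41.7 mm and 7.16 degrees, less where a joint would pass 70% of its speed; a pose out of reach is approached as far as the arm can. A call with a number of a shift or a turn outside -1 to 1 is refused whole. A call with a gripper value outside its range is refused whole. "fingers" is the opening, from 0 (shut) to 1 (fully open), set as the call begins (left out, the last holds). The fingers move at their own pace and stop on an object; "grip_force" is the grip in N (left out, the last holds). Time passes only in rows, so rows that repeat a pose let the fingers close. It gives the time, the measured TCP pose, the force, the opening and the grip force at its end, in the units of the state.
- readout.get_state(): the state, without advancing time (a new reading comes with each control period).
- viewer.grab_frame(name): name is "side" or "top" or "wrist"; returns the picture (384x512x3 uint8, red, green, blue); there is no depth.
- viewer.camera_params(name): a dict with "mtx" (3x3 intrinsics, pixels), "view" (4x4, takes a point from world to camera coordinates); the wrist camera has in their place "T_tool_cam" (4x4, takes a point from camera to tool coordinates, whose origin is the TCP and whose axes are the flange's). Camera axes: x right, y up, looking along -z (the intrinsics and any distortion apply to the point x, -y, -z); pixel columns grow to the right and rows downward; lengths in mm; the calibration is good to about 2 mm. A picture is of the moment at which its call begins: read the wrist's pose just before it. camera_params takes no time and is no camera call.
- order.hand_in(): hands the job in; it is judged then, once.
The state is a dict: "t": time; "qpos": joint angles; "joint_velocities": joint speeds; "joint_efforts": joint torques, N m; "eef_pos": TCP position; "ee_rot": TCP orientation; "ft_force": force on the tool from outside, world axes, zero at the start; "torque": the same for the moment, N m; "gripper_width": finger opening in mm; "gripper_force": force on a finger pad.
Only numpy, scipy, OpenCV 4.12 (cv2) and the standard library are available. Lean on these libraries where they do the work, as an engineer would, in place of code of your own. Each camera call takes 0.05 s, during which the arm holds its last target. There are 200 camera calls.

## Task

Four of the club's game pieces have ended up among the lost property: put the teddy block, the domino, the draughts piece and the die back in the games tray, each lying flat in the pot that already holds its own kind. The rabbit block and the black eraser only look like ours, so leave them lying where they are.

Things in the scene. Friction and masses are not known exactly. Their poses are not given: they have to be found in the camera images.
- teddy: the club's teddy-bear puzzle block: flat brown wooden bear lying on its back, 62 mm head to foot, 38 mm across its straight-sided torso, 16 mm thick; round head, two small round ears, two feet. Origin: centre of the block (the torso's straight sides run from 20 mm footward to 7 mm headward of it); x towards the head, y across, z up. 25 to 49 g.
- domino: glossy black plastic domino with white dots and a white centre line, lying face up: 56 mm long (x), 28 mm wide (y), 11 mm thick. Origin: its centre. About 30 g.
- draught: dark wooden draughts (checkers) piece with turned rings, a flat disc 35 mm across and 10 mm thick, lying flat. Origin: its centre, z along its axis. About 15 g.
- die: white plastic die, a 22 mm cube with black dots. Origin: its centre, axes square to its faces. About 15 g.
- pot_teddies: one of four grey plastic pots, two by two in a low plywood tray: square, 104 mm outside, 98 inside, 50 high, wall and floor 3 mm, fixed, underside 8 mm above the shelf. It holds two fixed teddy blocks flat side by side, heads to +x, tops 19 mm above the origin. Origin: centre of its underside; z up, x and y square to its walls. A teddy laid on them has its centre 27 mm above it.
- pot_dominoes: one of four grey plastic pots, two by two in a low plywood tray: square, 104 mm outside, 98 inside, 50 high, wall and floor 3 mm, fixed, underside 8 mm above the shelf. It holds three fixed dominoes flat side by side, a bed 56 mm (x) by 87 mm (y), 14 mm above the origin. Origin: centre of its underside; z up, x and y square to its walls. A domino laid on it has its centre 19.5 mm above it.
- pot_draughts: one of four grey plastic pots, two by two in a low plywood tray: square, 104 mm outside, 98 inside, 50 high, wall and floor 3 mm, fixed, underside 8 mm above the shelf. It holds four fixed draughts pieces, centred at x, y = +-20 mm, tops 13 mm above the origin. Origin: centre of its underside; z up, x and y square to its walls. One laid on them has its centre 18 mm above it.
- pot_dice: one of four grey plastic pots, two by two in a low plywood tray: square, 104 mm outside, 98 inside, 50 high, wall and floor 3 mm, fixed, underside 8 mm above the shelf. It holds two fixed dice in the (+x,+y) and (-x,-y) corners, centred 36 mm off in x and y; the middle is bare floor. Origin: centre of its underside; z up, x and y square to its walls. A die there has its centre 14 mm above it.
- rabbit: a look-alike that is not the club's: flat brown wooden rabbit block with two long straight ears, a round body and a round tail, lying on its back, 74 mm long (x, towards the ears), 35 mm wide, 16 mm thick. Origin: about the middle of the block.
- eraser: a look-alike that is not the club's: black rubber eraser with a white paper sleeve round its middle and no dots, 64 mm long (x), 25 mm wide (y), 13 mm thick. Origin: its centre. (Outside the work, |y| above 0.43 m: a white mug 92 mm high and a red toy fire truck 86 mm high.)
There are look-alikes about, which are no part of the job. Leave any green or yellow look-alike of the teddy alone.

How it is judged (in metres and radians):
At the end, for the whole second after the job is handed in: Each piece is in the pot of its own kind: within 40 mm of its middle along both sides, within 7 mm of its height when lying flat there, flat within 0.25 rad (either face; any face of the die), all at rest below 20 mm/s; rabbit and eraser at rest within 15 mm of where they began (x of teddy in the frame of pot_teddies between -0.04 and 0.04 m and y of teddy in the frame of pot_teddies between -0.04 and 0.04 m and z of teddy in the frame of pot_teddies between 0.02 and 0.034 m and (angle between teddy's own z axis and vertical below 0.25 rad or angle between teddy's own z axis and vertical above 2.89 rad) and linear speed of each of teddy, domino, draught, die, rabbit, eraser below 0.02 m/s and x of domino in the frame of pot_dominoes between -0.04 and 0.04 m and y of domino in the frame of pot_dominoes between -0.04 and 0.04 m and z of domino in the frame of pot_dominoes between 0.0125 and 0.0265 m and (angle between domino's own z axis and vertical below 0.25 rad or angle between domino's own z axis and vertical above 2.89 rad) and x of draught in the frame of pot_draughts between -0.04 and 0.04 m and y of draught in the frame of pot_draughts between -0.04 and 0.04 m and z of draught in the frame of pot_draughts between 0.011 and 0.025 m and (angle between draught's own z axis and vertical below 0.25 rad or angle between draught's own z axis and vertical above 2.89 rad) and x of die in the frame of pot_dice between -0.04 and 0.04 m and y of die in the frame of pot_dice between -0.04 and 0.04 m and z of die in the frame of pot_dice between 0.007 and 0.021 m and distance of each of rabbit, eraser from where it was at the start of the episode below 0.015 m); the robot touches nothing.
It fails at once if the rabbit is moved more than 15 mm (distance of rabbit from where it was at the start of the episode above 0.015 m).
It fails at once if the eraser is moved more than 15 mm (distance of eraser from where it was at the start of the episode above 0.015 m).
It also fails if it takes over 99 s, if anything falls off the work surface, if the arm or the gripper's body presses on something with over 40 N, if the wrist force passes 120 N, or if a joint passes its speed limit or range.

## Working session

There is one attempt and no reset: what is moved stays moved. The work goes in short steps, Python scripts to look and compute and a tool call to move; the robot and the scene stay as the last step left them, time stands still between calls to the robot, and variables do not carry over. Pictures are saved under pics/ and viewed, at most 14 in all, crops included, and the job is handed in when it is done.

Besides the shell and the picture viewer there is one more tool, called after "Call:" by a JSON object that holds its "api" and its "payload". drive_tool: Moves the arm, as the interface text tells. Shifts and turns lie within -1 to 1; 1 stands for 0.3 m of shift or pi rad of turn. Its arguments: {"type":"object","properties":{"steps":{"type":"array"},"fingers":{"type":"number"},"grip_force":{"type":"number"}},"required":["steps"]}

```bash
ls; mkdir -p pics
python3 - <<'E'
from bench import readout, viewer, order, bot
import cv2,numpy as np
s=readout.get_state(); print(s)
for n in ("top","side","wrist"):
    im=viewer.grab_frame(n); cv2.imwrite(f"pics/{n}0.png",im[:,:,::-1]); print(n,viewer.camera_params(n))
E
```

```text
pics
{'t': 0.0, 'qpos': array([ 1.00789558e+00,  2.21226375e-01,  1.52762071e+00, -1.81188537e-05,
        1.39470338e+00, -1.26091084e-01]), 'joint_velocities': array([ 0.00120791,  0.00200933,  0.00074195,  0.00104293,  0.00062926,
       -0.00134995]), 'joint_efforts': array([-1.08164673e-03, -4.96892917e+01, -3.89401853e+01, -1.41638802e-04,
        1.11880543e-02,  4.28901399e-05]), 'eef_pos': array([264.0819701 , 565.79355078, 230.19401423]), 'ee_rot': array([ 2.16670964e-01,  9.76244199e-01, -9.24401170e-04, -3.22203904e-04]), 'ft_force': array([0.79236553, 0.40147407, 0.16251182]), 'torque': array([-0.01397049,  0.01067727, -0.00782054]), 'gripper_force': 0.0, 'gripper_width': 85.57704516180667}
top {'mtx': array([[444.45618814,   0.        , 260.9957213 ],
       [  0.        , 444.45618814, 192.70864604],
       [  0.        ,   0.        ,   1.        ]]), 'view': array([[ 1.39532637e-01, -9.90212921e-01, -3.00248149e-03,
        -6.51820751e+01],
       [ 9.64930589e-01,  1.35287951e-01,  2.24958061e-01,
        -5.69515980e+02],
       [-2.22350179e-01, -3.42861777e-02, 
[... 472 characters left out ...]
2],
       [-4.47116437e-01, -5.16410543e-01,  7.30347207e-01,
        -9.59501235e+02],
       [ 0.00000000e+00,  0.00000000e+00,  0.00000000e+00,
         1.00000000e+00]])}
wrist {'mtx': array([[344.81226537,   0.        , 250.35305756],
       [  0.        , 344.81226537, 194.71859914],
       [  0.        ,   0.        ,   1.        ]]), 'T_tool_cam': array([[ 9.78055503e-04,  9.45455007e-01,  3.25751244e-01,
         8.37663004e+01],
       [ 9.99999519e-01, -9.01095720e-04, -3.87134582e-04,
        -4.96796760e-01],
       [-7.24852767e-05,  3.25751466e-01, -9.45455434e-01,
        -1.42580726e+02],
       [ 0.00000000e+00,  0.00000000e+00,  0.00000000e+00,
         1.00000000e+00]])}
```

Run:
```python
import cv2
im=cv2.imread('pics/top0.png'); cv2.imwrite('pics/top0b.png',cv2.resize(im,(800,600),interpolation=cv2.INTER_CUBIC))
```

```text
(no output)
```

View pics/top0b.png

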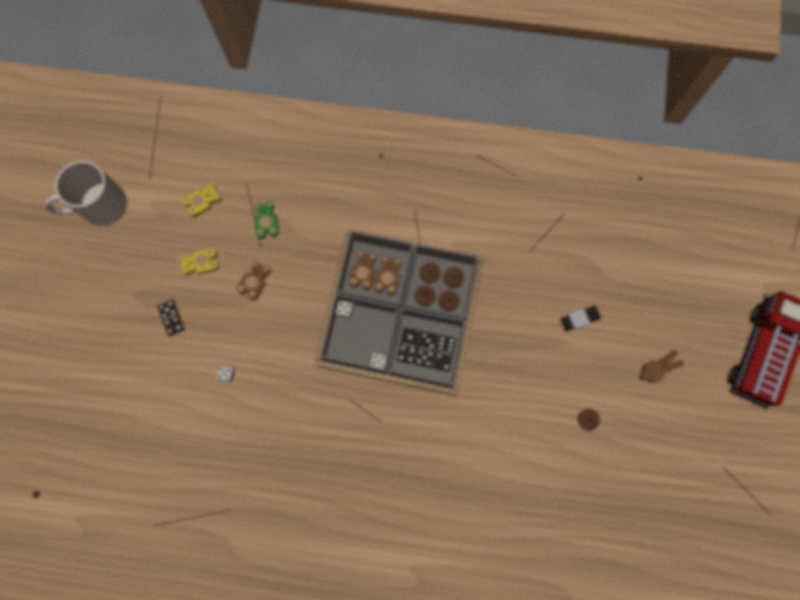

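View pics/side0.png

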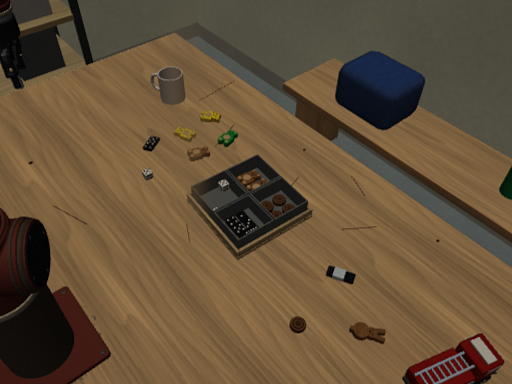

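The top view (800x600 scaling) shows these candidates:
- **Teddy:** the brown bear at (253,281). The bears at (202,201) and (200,262) are yellow and the one at (265,220) is green. The rabbit, with two long ears, is at (661,366).
- **Domino:** the dotted black piece at (171,318). The sleeved eraser without dots is at (581,318).
- **Die:** at (226,373).
- **Draught:** at (589,419).
- **Tray pots:** teddies top left, draughts top right, dice bottom left, dominoes bottom right.

```bash
cat > h.py <<'E'
import numpy as np, cv2
from scipy.spatial.transform import Rotation as R
from bench import readout, viewer, order, bot
def ray(uv,K,V,z):
    "pixels -> world points on plane z; V world->cam (y up, looks along -z)"
    uv=np.atleast_2d(uv).astype(float)
    d=np.c_[(uv[:,0]-K[0,2])/K[0,0],-(uv[:,1]-K[1,2])/K[1,1],-np.ones(len(uv))]
    W=np.linalg.inv(V); d=d@W[:3,:3].T; o=W[:3,3]
    return o+d*((z-o[2])/d[:,2])[:,None]
def cam(n,s=None):
    p=viewer.camera_params(n)
    if n!="wrist": return p["mtx"],p["view"]
    T=np.eye(4); T[:3,:3]=R.from_quat(s["ee_rot"]).as_matrix(); T[:3,3]=s["eef_pos"]
    return p["mtx"],np.linalg.inv(T@p["T_tool_cam"])
def proj(P,K,V):
    c=np.atleast_2d(P)@V[:3,:3].T+V[:3,3]; return np.c_[K[0,2]-K[0,0]*c[:,0]/c[:,2],K[1,2]+K[1,1]*c[:,1]/c[:,2]]
def pose(s=None):
    s=s or readout.get_state(); M=R.from_quat(s["ee_rot"]).as_matrix()
    return s["eef_pos"],np.arctan2(M[1,1],M[0,1])   # yaw = world angle of tool y
def go(p,yaw_y=None,s=None,base=None):
    "scaled row from present pose to world p, tool down with tool y at yaw_y"
    s=s or readout.get_state(); M=R.from_quat(s["ee_rot"]).as_matrix()
    out=M.T@(np.array(p)-s["eef_pos"])/300
    if yaw_y is None: yaw_y=pose(s)[1]
    c=pose(s)[1]; d=(yaw_y-c+np.pi/2)%np.pi-np.pi/2; a=c+d
    y=np.array([np.cos(a),np.sin(a),0]); z=np.array([0,0,-1.]); T=np.c_[np.cross(y,z),y,z]
    return np.round(np.r_[out,R.from_matrix(M.T@T).as_rotvec()/np.pi],4)
E
python3 - <<'E'
from h import *
K,V=cam("top")
pts=dict(teddy=(253,281,16),dom=(171,318,11),die=(226,373,11),dra=(589,419,10),eraser=(581,318,13),rabbit=(661,366,16),yel=(200,262,16),green=(265,220,16))
for k,(u,v,z) in pts.items(): print(k,ray([u*.64-.18,v*.64-.18],K,V,z)[0].round(0))
c=[(348,236),(478,259),(455,388),(322,363)]
q=ray(np.array(c)*.64,K,V,30); print(q.round(0),q.mean(0))
E
```

```text
teddy [583. 275.  16.]
dom [504. 398.  11.]
die [427. 290.  11.]
dra [ 436. -294.   10.]
eraser [ 597. -267.   13.]
rabbit [ 535. -400.   16.]
yel [603. 369.  16.]
green [690. 275.  16.]
[[677. 129.  30.]
 [667. -88.  30.]
 [452. -77.  30.]
 [462. 137.  30.]] [564.65137331  25.18691016  30.        ]
```

Run:
```python
from h import *
print(pose(), go([450,350,200]).tolist())
```

```text
(array([264.13365544, 565.92419334, 230.42587447]), np.float64(1.1340226084527274)) [-0.8659, -0.3899, 0.1019, -0.0005, -0.0001, -0.0]
```

Call:
{"api": "drive_tool", "payload": {"steps": [[-0.6,-0.27,0.07,0,0,0],[-0.6,-0.27,0.07,0,0,0],[-0.6,-0.27,0.07,0,0,0],[-0.6,-0.27,0.07,0,0,0],[-0.6,-0.27,0.07,0,0,0]]}}

```text
t: 0.57
eef_pos: [394.5, 414.3, 209.6]
ee_rot: [0.217, 0.976, -0.001, 0.0]
ft_force: [-0.0, 0.6, 0.0]
gripper_width: 85.1
gripper_force: 0.0
```

Call:
{"api": "drive_tool", "payload": {"steps": [[-0.26,-0.12,0.03,0,0,0],[-0.26,-0.12,0.03,0,0,0],[-0.26,-0.12,0.03,0,0,0],[-0.26,-0.12,0.03,0,0,0]]}}

```text
t: 0.9
eef_pos: [449.9, 349.0, 200.6]
ee_rot: [0.219, 0.976, -0.0, -0.0]
ft_force: [-0.3, 0.4, -0.1]
gripper_width: 85.5
gripper_force: 0.0
```

Run:
```python
from h import *
s=readout.get_state(); print(pose(s),s["t"],abs(s["joint_velocities"]).max())
im=viewer.grab_frame("wrist")[:,:,::-1]; cv2.imwrite("pics/w1.png",im); np.save("w1s.npy",s,allow_pickle=True)
K,V=cam("wrist",s)
for n,p in dict(teddy=(583,275,16),dom=(504,398,11),die=(427,290,22)).items(): print(n,proj(p,K,V).round())
```

```text
(array([449.85013013, 349.00218006, 200.61688351]), np.float64(1.1295139395708145)) 0.9 0.06056091606131354
teddy [[242. 299.]]
dom [[317. 192.]]
die [[186. 173.]]
```

View pics/w1.png

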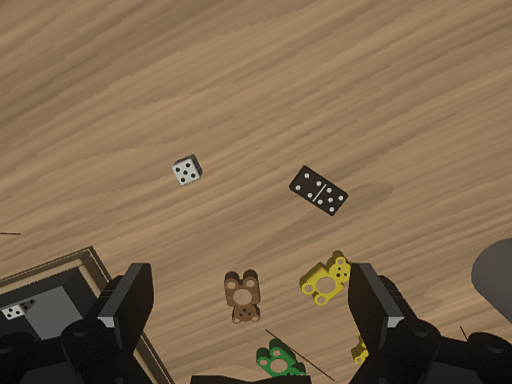

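Run:
```python
from h import *
im=cv2.imread("pics/w1.png"); hsv=cv2.cvtColor(im,cv2.COLOR_BGR2HSV)
for n,(u,v) in dict(die=(187,163),dieside=(180,178),dom=(305,180),dom2=(312,190),ted=(242,310),tummy=(242,297),edge=(230,287),wood=(240,240),wood2=(260,290)).items(): print(n,hsv[v-1:v+2,u-1:u+2].reshape(-1,3).mean(0).round())
c=im[140:330,160:370]; cv2.imwrite("pics/c1.png",cv2.resize(c,None,fx=3,fy=3,interpolation=cv2.INTER_CUBIC))
```

```text
die [ 24.  43. 114.]
dieside [ 23.  29. 154.]
dom [15. 72. 49.]
dom2 [15. 73. 48.]
ted [ 15. 121.  86.]
tummy [ 16.  98. 148.]
edge [ 16. 100. 146.]
wood [ 16.  99. 150.]
wood2 [ 16. 101. 141.]
```

View pics/c1.png

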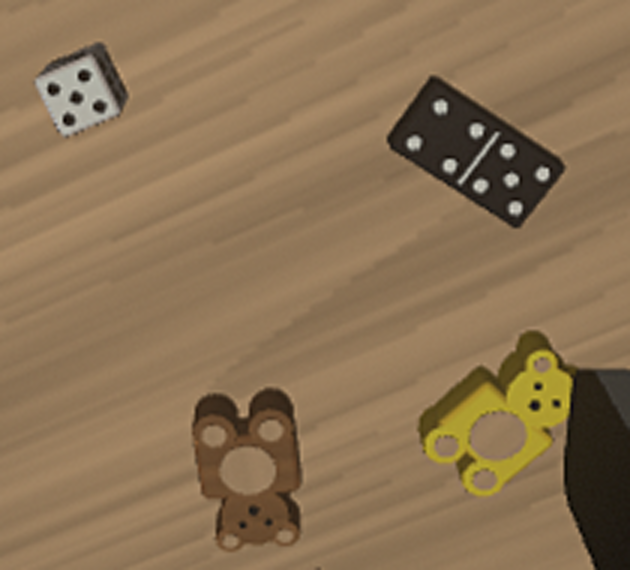

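The crop confirms it. The brown bear (tummy at crop (248,470)) is the teddy, the dotted black piece with a centre line at (478,158) is the domino, and the die is at (77,97). The look-alike bear nearby is yellow.

Run:
```python
from h import *
s=np.load("w1s.npy",allow_pickle=True).item(); K,V=cam("wrist",s)
f=lambda p,z: ray((np.array(p)+.5)/3-.5+[160,140],K,V,z)
ang=lambda d:np.degrees(np.arctan2(d[1],d[0])).round(1)
d=f([(54,90),(84,76),(99,106),(69,120),(77,97)],22); print("die",d.mean(0).round(1),d[4].round(1),[ang(d[i+1]-d[i]) for i in range(3)])
m=f([(478,158),(499,133),(459,184),(441,107),(515,208),(543,174),(414,143)],11); print("dom",m[:3].mean(0).round(1),"y dir",ang(m[1]-m[2]),ang(m[3]-m[6]),ang(m[5]-m[4]))
t=f([(248,470),(242,432),(258,538.5),(214,434),(270,430),(229,541),(287,536),(240,413),(258,549)],16); print("teddy tummy",t[0].round(1),"x dir",ang(t[2]-t[1]),"y",ang(t[4]-t[3]),ang(t[6]-t[5]),"ctr",((t[7]+t[8])/2).round(1),np.linalg.norm(t[7]-t[8]))
K,V=cam("top")
g=lambda p,z: ray(np.array(p)*.64-.18,K,V,z)[0].round(0)
print("pots T,Dr,Do,Di",g((376,273),27),g((438,287),21),g((428,349),22),g((361,334),30))
print(go([480,388,3]),pose())
```

```text
die [426.4 290.   22. ] [426.2 290.2  22. ] [np.float64(89.8), np.float64(-2.1), np.float64(-90.0)]
dom [504.9 399.8  11. ] y dir 120.6 121.0 120.1
teddy tummy [580.4 276.9  16. ] x dir -18.4 y 69.5 70.8 ctr [585.7 274.9  16. ] 60.424917895829
pots T,Dr,Do,Di [622.  75.  27.] [614. -29.  21.] [510. -26.  22.] [517.  83.  30.]
[-4.120e-02  1.577e-01  6.596e-01 -1.000e-04 -3.000e-04 -0.000e+00] (array([448.90036578, 350.44727287, 200.91142852]), np.float64(1.1314450567573036))
```

```bash
cat > plan.py <<'E'
import sys,json,os
from h import *
def rot(y): y=np.radians(y); a=np.array([np.cos(y),np.sin(y),0]); z=np.array([0,0,-1.]); return R.from_matrix(np.c_[np.cross(a,z),a,z])
def plan(wps,v=36,save=True):
    "wps: (x,y,z,yaw_deg,fingers|None,dwell rows); dead-reckoned commanded pose kept in cmd.json"
    c=json.load(open("cmd.json")); p=np.array(c["p"]); q=R.from_quat(c["q"])
    s=readout.get_state(); print("t",s["t"],"meas-cmd",(s["eef_pos"]-p).round(1),np.degrees((q.inv()*R.from_quat(s["ee_rot"])).magnitude()).round(2))
    calls=[]; cur=None
    for x,y,z,yaw,f,dw in wps:
        y0=np.degrees(np.arctan2(*q.as_matrix()[:2,1][::-1])); yaw=y0+(yaw-y0+90)%180-90
        g=np.array([x,y,z]); n=max(1,int(np.ceil(max(np.linalg.norm(g-p)/v,abs(yaw-y0)/6.8)))); P0=p.copy()
        for i in range(1,n+dw+1):
            k=min(i/n,1)
            if cur is None or len(cur[2])==5 or (f is not None and i==1): cur=(p,q,[],f if i==1 else None); calls.append(cur)
            t=P0+(g-P0)*k; r=rot(y0+(yaw-y0)*k); B,Q=cur[0],cur[1]
            row=np.round(np.r_[Q.inv().apply(t-B)/300,(Q.inv()*r).as_rotvec()/np.pi],3); cur[2].append((row+0.).tolist())
            p=B+Q.apply(row[:3]*300); q=Q*R.from_rotvec(row[3:]*np.pi)
    for k in calls: print(json.dumps([[int(e) if e==0 else e for e in r] for r in k[2]]),"" if k[3] is None else f"fingers {k[3]}")
    if save: json.dump(dict(p=p.tolist(),q=q.as_quat().tolist()),open("cmd.json","w"))
E
python3 - <<'E'
from plan import *
json.dump(dict(p=[448.6,351.2,201.3],q=rot(64.9).as_quat().tolist()),open("cmd.json","w"))
plan([(505,400,60,120.6,.75,1),(505,400,3,120.6,None,1)])
E
```

```text
t 0.95 meas-cmd [ 0.3 -0.8 -0.4] 0.09
[[-0.011, 0.025, 0.052, 0, 0, -0.034], [-0.022, 0.05, 0.105, 0, 0, -0.069], [-0.034, 0.076, 0.157, 0, 0, -0.103], [-0.045, 0.101, 0.209, 0, 0, -0.138], [-0.056, 0.126, 0.262, 0, 0, -0.172]] fingers 0.75
[[-0.023, 0.016, 0.052, 0, 0, -0.034], [-0.046, 0.032, 0.104, 0, 0, -0.069], [-0.068, 0.048, 0.157, 0, 0, -0.103], [-0.091, 0.063, 0.209, 0, 0, -0.137], [-0.091, 0.063, 0.209, 0, 0, -0.137]] 
[[0, 0, 0.095, 0, 0, 0], [0, 0, 0.19, 0, 0, 0], [0, 0, 0.19, 0, 0, 0]]
```

Call:
{"api": "drive_tool", "payload": {"steps": [[-0.011,0.025,0.052,0,0,-0.034],[-0.022,0.05,0.105,0,0,-0.069],[-0.034,0.076,0.157,0,0,-0.103],[-0.045,0.101,0.209,0,0,-0.138],[-0.056,0.126,0.262,0,0,-0.172]], "fingers": 0.75, "grip_force": 40}}

```text
t: 1.37
eef_pos: [478.8, 380.5, 122.2]
ee_rot: [-0.056, 0.998, 0.0, 0.0]
ft_force: [-0.1, -0.4, -0.5]
gripper_width: 63.9
gripper_force: 0.0
```

Call:
{"api": "drive_tool", "payload": {"steps": [[-0.023,0.016,0.052,0,0,-0.034],[-0.046,0.032,0.104,0,0,-0.069],[-0.068,0.048,0.157,0,0,-0.103],[-0.091,0.063,0.209,0,0,-0.137],[-0.091,0.063,0.209,0,0,-0.137]]}}

```text
t: 1.78
eef_pos: [502.4, 401.1, 56.3]
ee_rot: [-0.267, 0.964, -0.0, -0.002]
ft_force: [-0.9, -0.3, -0.4]
gripper_width: 63.9
gripper_force: 0.0
```

Run:
```python
from plan import *
s=readout.get_state(); print(s["eef_pos"],np.degrees(pose(s)[1]),s["gripper_width"])
im=viewer.grab_frame("wrist")[:,:,::-1]; cv2.imwrite("pics/w2.png",im)
K,V=cam("wrist",s)
for z in(0,11): print(proj([505,400,z],K,V), proj([s["eef_pos"][0],s["eef_pos"][1],z],K,V))
```

```text
[502.40058122 401.13137298  56.34895703] 120.96487915045422 63.8677349454037
[[247.27984221 221.36043905]] [[250.96494616 218.9343323 ]]
[[247.13456452 228.6304139 ]] [[251.00636429 226.09981823]]
```

View pics/w2.png

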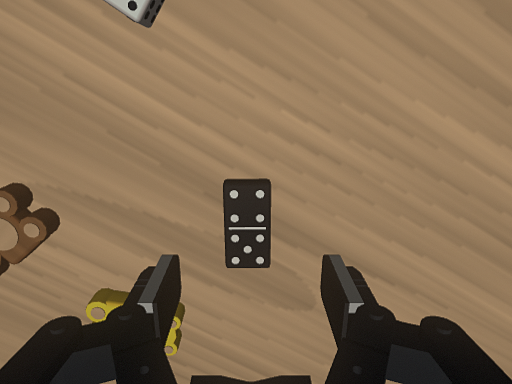

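The domino is centred at (247,229), directly between the fingers. The yellow bear at (85-185, 290-355) is near the left finger, so I'll check the clearance.

Run:
```python
from plan import *
s=readout.get_state(); K,V=cam("wrist",s); M=R.from_quat(s["ee_rot"]).as_matrix()
im=cv2.imread("pics/w2.png"); hsv=cv2.cvtColor(im,cv2.COLOR_BGR2HSV)
m=cv2.inRange(hsv,(20,150,60),(35,255,255)); v,u=np.nonzero(m)
w=(ray(np.c_[u,v],K,V,16)-s["eef_pos"])@M; near=w[abs(w[:,0])<14]
print("yellow in tool: x",w[:,0].min(),w[:,0].max()," y",w[:,1].min(),w[:,1].max(),"in finger band y max",near[:,1].max() if len(near) else None)
c=json.load(open("cmd.json")); print(s["eef_pos"]-c["p"])
plan([(505,400,6,120.6,.5,2)],save=False)
```

```text
yellow in tool: x -93.16919894305607 -40.79473439797989  y -105.65880299404216 -42.733960642057355 in finger band y max None
[-2.43111328  1.0651337  54.88252641]
t 1.8333 meas-cmd [-2.4  1.1 54.9] 0.26
[[0, 0, -0.01, 0, 0, 0], [0, 0, -0.01, 0, 0, 0], [0, 0, -0.01, 0, 0, 0]] fingers 0.5
```

```bash
cat >> plan.py <<'E'
def rebase(p,yaw): json.dump(dict(p=list(p),q=rot(yaw).as_quat().tolist()),open("cmd.json","w"))
E
python3 - <<'E'
from plan import *
rebase((503,400.8,57.5),120.8)
plan([(505,400,3.5,120.6,.5,3)])
E
```

```text
t 1.8333 meas-cmd [-0.4  0.2  0.4] 0.28
[[-0.002, -0.003, 0.09, 0, 0, 0.001], [-0.004, -0.006, 0.18, 0, 0, 0.001], [-0.004, -0.006, 0.18, 0, 0, 0.001], [-0.004, -0.006, 0.18, 0, 0, 0.001], [-0.004, -0.006, 0.18, 0, 0, 0.001]] fingers 0.5
```

Call:
{"api": "drive_tool", "payload": {"steps": [[-0.002,-0.003,0.09,0,0,0.001],[-0.004,-0.006,0.18,0,0,0.001],[-0.004,-0.006,0.18,0,0,0.001],[-0.004,-0.006,0.18,0,0,0.001],[-0.004,-0.006,0.18,0,0,0.001]], "fingers": 0.5}}

```text
t: 2.25
eef_pos: [507.4, 400.0, 7.9]
ee_rot: [-0.262, 0.965, 0.0, 0.001]
ft_force: [0.1, -1.1, 0.8]
gripper_width: 42.5
gripper_force: 0.0
```

Call:
{"api": "drive_tool", "payload": {"steps": [[0,0,0,0,0,0],[0,0,0,0,0,0],[0,0,0,0,0,0],[0,0,0,0,0,0],[0,0,0,0,0,0]], "fingers": 0}}

```text
t: 2.67
eef_pos: [508.5, 400.2, 8.9]
ee_rot: [-0.262, 0.965, 0.001, 0.002]
ft_force: [-0.8, 0.1, 6.7]
gripper_width: 25.4
gripper_force: 39.0
```

Run:
```python
from plan import *
plan([(505,400,90,120.6,None,0),(510,-23.5,90,86.5,None,1),(510,-23.5,45,86.5,None,2)])
```

```text
t 2.6667 meas-cmd [3.5 0.3 5.4] 0.32
[[0, 0, -0.096, 0, 0, 0], [0, 0, -0.192, 0, 0, 0], [0, 0, -0.288, 0, 0, 0], [0.059, -0.102, -0.288, 0, 0, 0.016], [0.117, -0.204, -0.288, 0, 0, 0.032]] 
[[0.049, -0.107, 0, 0, 0, 0.015], [0.097, -0.214, 0, 0, 0, 0.031], [0.145, -0.322, 0, 0, 0, 0.047], [0.193, -0.429, 0, 0, 0, 0.063], [0.241, -0.536, 0, 0, 0, 0.079]] 
[[0.02, -0.116, 0, 0, 0, 0.015], [0.041, -0.232, 0, 0, 0, 0.031], [0.061, -0.348, 0, 0, 0, 0.047], [0.081, -0.464, 0, 0, 0, 0.063], [0.102, -0.58, 0, 0, 0, 0.079]] 
[[0, 0, 0, 0, 0, 0], [0, 0, 0.075, 0, 0, 0], [0, 0, 0.15, 0, 0, 0], [0, 0, 0.15, 0, 0, 0], [0, 0, 0.15, 0, 0, 0]]
```

Run:
```python
from plan import *
rebase((507,399.1,6),120.7)
plan([(505,400,95,120.6,None,0),(510,-23.5,95,86.5,None,1)])
```

```text
t 2.6667 meas-cmd [1.5 1.1 2.9] 0.38
[[0.001, 0.002, -0.099, 0, 0, 0], [0.003, 0.004, -0.198, 0, 0, 0], [0.004, 0.006, -0.297, 0, 0, 0.001], [0.063, -0.096, -0.297, 0, 0, 0.017], [0.122, -0.198, -0.297, 0, 0, 0.033]] 
[[0.048, -0.107, 0, 0, 0, 0.015], [0.096, -0.215, 0, 0, 0, 0.031], [0.144, -0.322, 0, 0, 0, 0.047], [0.192, -0.429, 0, 0, 0, 0.062], [0.24, -0.537, 0, 0, 0, 0.078]] 
[[0.021, -0.116, 0, 0, 0, 0.016], [0.041, -0.231, 0, 0, 0, 0.032], [0.062, -0.347, 0, 0, 0, 0.048], [0.082, -0.463, 0, 0, 0, 0.063], [0.103, -0.579, 0, 0, 0, 0.079]] 
[[0, 0, 0, 0, 0, 0]]
```

Call:
{"api": "drive_tool", "payload": {"steps": [[0.001,0.002,-0.099,0,0,0],[0.003,0.004,-0.198,0,0,0],[0.004,0.006,-0.297,0,0,0.001],[0.063,-0.096,-0.297,0,0,0.017],[0.122,-0.198,-0.297,0,0,0.033]]}}

```text
t: 3.08
eef_pos: [507.9, 331.1, 99.8]
ee_rot: [-0.212, 0.977, 0.001, 0.004]
ft_force: [-0.0, -0.7, -0.7]
gripper_width: 25.3
gripper_force: 39.3
```

Call:
{"api": "drive_tool", "payload": {"steps": [[0.048,-0.107,0,0,0,0.015],[0.096,-0.215,0,0,0,0.031],[0.144,-0.322,0,0,0,0.047],[0.192,-0.429,0,0,0,0.062],[0.24,-0.537,0,0,0,0.078]]}}

```text
t: 3.5
eef_pos: [507.1, 151.3, 96.4]
ee_rot: [-0.09, 0.996, 0.0, 0.001]
ft_force: [0.8, -0.2, -0.2]
gripper_width: 25.7
gripper_force: 39.3
```

Call:
{"api": "drive_tool", "payload": {"steps": [[0.021,-0.116,0,0,0,0.016],[0.041,-0.231,0,0,0,0.032],[0.062,-0.347,0,0,0,0.048],[0.082,-0.463,0,0,0,0.063],[0.103,-0.579,0,0,0,0.079]]}}

```text
t: 3.92
eef_pos: [508.2, -25.5, 96.4]
ee_rot: [0.034, 0.999, -0.0, 0.001]
ft_force: [0.5, 0.5, -0.4]
gripper_width: 25.3
gripper_force: 39.3
```

Call:
{"api": "drive_tool", "payload": {"steps": [[0,0,0,0,0,0],[0,0,0,0,0,0],[0,0,0,0,0,0]]}}

```text
t: 4.17
eef_pos: [508.1, -23.6, 95.8]
ee_rot: [0.033, 0.999, 0.0, 0.001]
ft_force: [0.2, 0.3, -1.4]
gripper_width: 25.4
gripper_force: 39.4
```

Run:
```python
from plan import *
s=readout.get_state(); np.save("w3s.npy",s,allow_pickle=True); im=viewer.grab_frame("wrist")[:,:,::-1]; cv2.imwrite("pics/w3.png",im)
plan([(510,-23.5,30,86.5,None,3)])
```

```text
t 4.2167 meas-cmd [-1.9  0.5  0.5] 0.26
[[0, 0, 0.108, 0, 0, 0], [0, 0, 0.217, 0, 0, 0], [0, 0, 0.217, 0, 0, 0], [0, 0, 0.217, 0, 0, 0], [0, 0, 0.217, 0, 0, 0]]
```

View pics/w3.png

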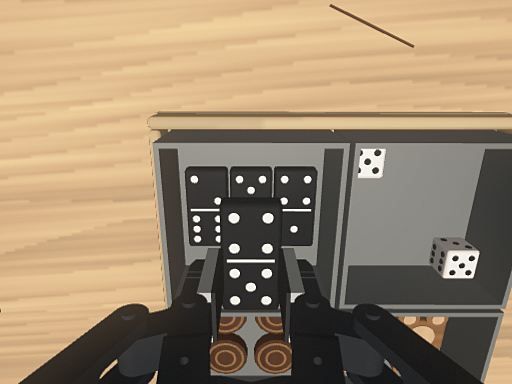

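Run:
```python
from plan import *
s=np.load("w3s.npy",allow_pickle=True).item(); K,V=cam("wrist",s)
a=ray([251,261],K,V,100)[0]; b=ray([250.5,210],K,V,22)[0]; print("held",a,a-s["eef_pos"],"bed",b)
d=ray([(372,163),(460,265)],K,V,33); print("dice top centres",d, d.mean(0), "bed x dir", ray([(192,210),(305,210)],K,V,22))
```

```text
held [503.74321005 -23.52379515 100.        ] [-4.40092056  0.11433748  4.16067925] bed [509.71090647 -24.08752638  22.        ]
dice top centres [[479.47771632  52.25800461  33.        ]
 [554.7195268  115.29343236  33.        ]] [517.09862156  83.77571848  33.        ] bed x dir [[507.10888401 -63.43786092  22.        ]
 [512.13529277  12.57641998  22.        ]]
```

The domino is held level, with its centre line at (251,261), about 4 mm off the TCP. The domino bed lies below at (250,210), so I'll lower it onto the bed with a small x correction.

Run:
```python
from plan import *
rebase((509,-23.5,95.5),86.5)
plan([(514,-24,30.5,86.5,None,2)])
plan([(514,-24,30.5,86.5,.5,4),(514,-24,100,86.5,None,0)])
```

```text
t 4.2167 meas-cmd [-1.   0.5  0.1] 0.26
[[-0.008, 0, 0.108, 0, 0, 0], [-0.017, -0.001, 0.217, 0, 0, 0], [-0.017, -0.001, 0.217, 0, 0, 0], [-0.017, -0.001, 0.217, 0, 0, 0]] 
t 4.2167 meas-cmd [-6.   1.1 65.2] 0.26
[[0, 0, 0, 0, 0, 0], [0, 0, 0, 0, 0, 0], [0, 0, 0, 0, 0, 0], [0, 0, 0, 0, 0, 0], [0, 0, 0, 0, 0, 0]] fingers 0.5
[[0, 0, -0.116, 0, 0, 0], [0, 0, -0.232, 0, 0, 0]]
```

Call:
{"api": "drive_tool", "payload": {"steps": [[-0.008,0,0.108,0,0,0],[-0.017,-0.001,0.217,0,0,0],[-0.017,-0.001,0.217,0,0,0],[-0.017,-0.001,0.217,0,0,0]]}}

```text
t: 4.55
eef_pos: [510.9, -22.6, 28.5]
ee_rot: [0.032, 0.999, 0.0, -0.003]
ft_force: [-0.2, -0.2, 0.2]
gripper_width: 25.5
gripper_force: 82.8
```

Call:
{"api": "drive_tool", "payload": {"steps": [[0,0,0,0,0,0],[0,0,0,0,0,0],[0,0,0,0,0,0],[0,0,0,0,0,0],[0,0,0,0,0,0]], "fingers": 0.5}}

```text
t: 4.97
eef_pos: [513.6, -24.4, 31.1]
ee_rot: [0.033, 0.999, -0.0, 0.001]
ft_force: [0.3, -1.1, -1.0]
gripper_width: 42.7
gripper_force: 0.0
```

Call:
{"api": "drive_tool", "payload": {"steps": [[0,0,-0.116,0,0,0],[0,0,-0.232,0,0,0]]}}

```text
t: 5.13
eef_pos: [510.4, -23.9, 98.3]
ee_rot: [0.033, 0.999, 0.001, -0.003]
ft_force: [1.3, 0.2, 0.2]
gripper_width: 42.6
gripper_force: 0.0
```

Run:
```python
from plan import *
plan([(440,250,100,89.8,None,0),(427,290.5,60,89.8,.5,4)])
```

```text
t 5.1333 meas-cmd [-3.7  0.2 -1.7] 0.46
[[0.038, 0.112, 0, 0, 0, -0.002], [0.076, 0.224, 0, 0, 0, -0.005], [0.113, 0.336, 0, 0, 0, -0.007], [0.151, 0.448, 0, 0, 0, -0.009], [0.189, 0.561, 0, 0, 0, -0.011]] 
[[0.034, 0.113, 0, 0, 0, -0.003], [0.068, 0.226, 0, 0, 0, -0.005], [0.102, 0.34, 0, 0, 0, -0.007]] 
[[0.022, 0.067, 0.067, 0, 0, 0], [0.044, 0.134, 0.133, 0, 0, 0], [0.044, 0.134, 0.133, 0, 0, 0], [0.044, 0.134, 0.133, 0, 0, 0], [0.044, 0.134, 0.133, 0, 0, 0]] fingers 0.5
[[0, 0, 0, 0, 0, 0]]
```

Call:
{"api": "drive_tool", "payload": {"steps": [[0.038,0.112,0,0,0,-0.002],[0.076,0.224,0,0,0,-0.005],[0.113,0.336,0,0,0,-0.007],[0.151,0.448,0,0,0,-0.009],[0.189,0.561,0,0,0,-0.011]]}}

```text
t: 5.55
eef_pos: [467.1, 148.6, 100.3]
ee_rot: [0.016, 1.0, 0.0, 0.001]
ft_force: [-0.2, -0.3, -0.0]
gripper_width: 42.7
gripper_force: 0.0
```

Call:
{"api": "drive_tool", "payload": {"steps": [[0.034,0.113,0,0,0,-0.003],[0.068,0.226,0,0,0,-0.005],[0.102,0.34,0,0,0,-0.007]]}}

```text
t: 5.8
eef_pos: [439.6, 251.9, 100.3]
ee_rot: [0.005, 1.0, 0.0, 0.001]
ft_force: [0.8, 0.4, 0.4]
gripper_width: 42.7
gripper_force: 0.0
```

Call:
{"api": "drive_tool", "payload": {"steps": [[0.022,0.067,0.067,0,0,0],[0.044,0.134,0.133,0,0,0],[0.044,0.134,0.133,0,0,0],[0.044,0.134,0.133,0,0,0],[0.044,0.134,0.133,0,0,0]]}}

```text
t: 6.22
eef_pos: [427.7, 290.4, 60.3]
ee_rot: [0.005, 1.0, -0.0, 0.0]
ft_force: [0.4, -0.1, 0.7]
gripper_width: 42.6
gripper_force: 0.0
```

Call:
{"api": "drive_tool", "payload": {"steps": [[0,0,0,0,0,0]]}}

```text
t: 6.3
eef_pos: [428.4, 290.2, 60.9]
ee_rot: [0.005, 1.0, 0.0, 0.001]
ft_force: [0.3, -0.7, 0.6]
gripper_width: 42.7
gripper_force: 0.0
```

Run:
```python
from plan import *
s=readout.get_state(); im=viewer.grab_frame("wrist")[:,:,::-1]; cv2.imwrite("pics/w4.png",im)
K,V=cam("wrist",s); h=cv2.cvtColor(im,cv2.COLOR_BGR2HSV); m=cv2.inRange(h,(0,0,130),(180,60,255)); m=cv2.morphologyEx(m,cv2.MORPH_CLOSE,np.ones((9,9)))
for c in cv2.findContours(m,0,2)[0]:
    if cv2.contourArea(c)>300:
        q=cv2.minAreaRect(c); b=ray(cv2.boxPoints(q),K,V,22); d=b[1]-b[0]; print(q,b.mean(0).round(1),np.linalg.norm(d),np.linalg.norm(b[2]-b[1]),np.degrees(np.arctan2(d[1],d[0])))
print(s["eef_pos"],np.degrees(pose(s)[1]))
plan([(427,290.5,6,89.8,None,2)],save=False)
```

```text
((250.6221923828125, 224.94485473632812), (36.49082565307617, 33.41328048706055), 2.2906100749969482) [425.6 289.9  22. ] 20.91890293456613 20.590353580911334 176.37746930119343
[428.44522211 290.15226028  60.8732751 ] 89.39704782483933
t 6.35 meas-cmd [ 1.7 -0.3  0.8] 0.38
[[0, 0, 0.09, 0, 0, 0], [0, 0, 0.18, 0, 0, 0], [0, 0, 0.18, 0, 0, 0], [0, 0, 0.18, 0, 0, 0]]
```

Run:
```python
from plan import *
plan([(425.5,290.2,8,89,None,2),(425.5,290.2,8,89,0,4),(425.5,290.2,100,89,None,0),(517,83.8,100,86.3,None,2)])
```

```text
t 6.35 meas-cmd [ 1.7 -0.3  0.8] 0.38
[[0.002, 0, 0.087, 0, 0, 0.002], [0.005, -0.001, 0.174, 0, 0, 0.004], [0.005, -0.001, 0.174, 0, 0, 0.004], [0.005, -0.001, 0.174, 0, 0, 0.004]] 
[[0, 0, 0, 0, 0, 0], [0, 0, 0, 0, 0, 0], [0, 0, 0, 0, 0, 0], [0, 0, 0, 0, 0, 0], [0, 0, 0, 0, 0, 0]] fingers 0
[[0, 0, -0.102, 0, 0, 0], [0, 0, -0.205, 0, 0, 0], [0, 0, -0.307, 0, 0, 0], [-0.045, -0.097, -0.307, 0, 0, 0.002], [-0.091, -0.195, -0.307, 0, 0, 0.004]] 
[[-0.046, -0.097, 0, 0, 0, 0.002], [-0.093, -0.194, 0, 0, 0, 0.005], [-0.139, -0.291, 0, 0, 0, 0.007], [-0.186, -0.387, 0, 0, 0, 0.009], [-0.232, -0.484, 0, 0, 0, 0.011]] 
[[0, 0, 0, 0, 0, 0], [0, 0, 0, 0, 0, 0]]
```

Call:
{"api": "drive_tool", "payload": {"steps": [[0.002,0,0.087,0,0,0.002],[0.005,-0.001,0.174,0,0,0.004],[0.005,-0.001,0.174,0,0,0.004],[0.005,-0.001,0.174,0,0,0.004]]}}

```text
t: 6.68
eef_pos: [425.1, 289.1, 7.1]
ee_rot: [0.012, 1.0, -0.001, -0.001]
ft_force: [-0.3, 0.3, 1.7]
gripper_width: 42.4
gripper_force: 0.0
```

Call:
{"api": "drive_tool", "payload": {"steps": [[0,0,0,0,0,0],[0,0,0,0,0,0],[0,0,0,0,0,0],[0,0,0,0,0,0],[0,0,0,0,0,0]], "fingers": 0}}

```text
t: 7.1
eef_pos: [427.6, 291.0, 9.6]
ee_rot: [0.011, 1.0, 0.001, 0.002]
ft_force: [0.4, -1.4, 7.1]
gripper_width: 21.0
gripper_force: 40.2
```

Call:
{"api": "drive_tool", "payload": {"steps": [[0,0,-0.102,0,0,0],[0,0,-0.205,0,0,0],[0,0,-0.307,0,0,0],[-0.045,-0.097,-0.307,0,0,0.002],[-0.091,-0.195,-0.307,0,0,0.004]]}}

```text
t: 7.52
eef_pos: [453.8, 232.6, 103.3]
ee_rot: [0.015, 1.0, 0.001, 0.003]
ft_force: [0.7, 0.0, -1.1]
gripper_width: 20.9
gripper_force: 39.4
```

Call:
{"api": "drive_tool", "payload": {"steps": [[-0.046,-0.097,0,0,0,0.002],[-0.093,-0.194,0,0,0,0.005],[-0.139,-0.291,0,0,0,0.007],[-0.186,-0.387,0,0,0,0.009],[-0.232,-0.484,0,0,0,0.011]]}}

```text
t: 7.93
eef_pos: [517.0, 82.3, 100.4]
ee_rot: [0.035, 0.999, 0.0, 0.001]
ft_force: [0.2, -0.5, 1.1]
gripper_width: 20.9
gripper_force: 39.4
```

Call:
{"api": "drive_tool", "payload": {"steps": [[0,0,0,0,0,0],[0,0,0,0,0,0]]}}

```text
t: 8.1
eef_pos: [517.0, 82.4, 100.2]
ee_rot: [0.036, 0.999, 0.0, 0.0]
ft_force: [-0.8, -0.1, -0.2]
gripper_width: 20.6
gripper_force: 39.4
```

Run:
```python
from plan import *
s=readout.get_state(); im=viewer.grab_frame("wrist")[:,:,::-1]; cv2.imwrite("pics/w5.png",im)
plan([(517,83.8,20.5,86.3,None,2),(517,83.8,20.5,86.3,.5,4),(517,83.8,100,86.3,None,0),(580,277,100,70,.7,3)])
```

```text
t 8.15 meas-cmd [-0.6 -0.4 -0. ] 0.38
[[0, 0, 0.088, 0, 0, 0], [0, 0, 0.177, 0, 0, 0], [0, 0, 0.265, 0, 0, 0], [0, 0, 0.265, 0, 0, 0], [0, 0, 0.265, 0, 0, 0]] 
[[0, 0, 0, 0, 0, 0], [0, 0, 0, 0, 0, 0], [0, 0, 0, 0, 0, 0], [0, 0, 0, 0, 0, 0], [0, 0, 0, 0, 0, 0]] fingers 0.5
[[0, 0, -0.088, 0, 0, 0], [0, 0, -0.177, 0, 0, 0], [0, 0, -0.265, 0, 0, 0]] 
[[-0.028, 0.109, 0, 0, 0, 0.015], [-0.056, 0.219, 0, 0, 0, 0.03], [-0.084, 0.328, 0, 0, 0, 0.045], [-0.112, 0.437, 0, 0, 0, 0.06], [-0.14, 0.546, 0, 0, 0, 0.076]] fingers 0.7
[[-0.002, 0.113, 0, 0, 0, 0.015], [-0.002, 0.113, 0, 0, 0, 0.015], [-0.002, 0.113, 0, 0, 0, 0.015], [-0.002, 0.113, 0, 0, 0, 0.015]]
```

View pics/w5.png

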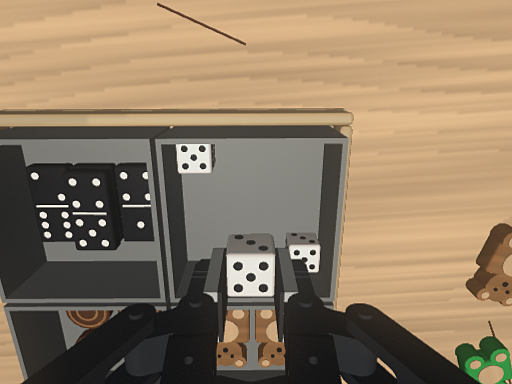

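The domino now lies flat on its bed (95,205). The die is held over the dice pot at (250,265), clear of the fixed dice at (195,157) and (302,252).

Call:
{"api": "drive_tool", "payload": {"steps": [[0,0,0.088,0,0,0],[0,0,0.177,0,0,0],[0,0,0.265,0,0,0],[0,0,0.265,0,0,0],[0,0,0.265,0,0,0]]}}

```text
t: 8.57
eef_pos: [514.8, 85.2, 19.1]
ee_rot: [0.034, 0.999, 0.0, -0.001]
ft_force: [-0.2, 0.8, -0.1]
gripper_width: 20.6
gripper_force: 46.1
```

Call:
{"api": "drive_tool", "payload": {"steps": [[0,0,0,0,0,0],[0,0,0,0,0,0],[0,0,0,0,0,0],[0,0,0,0,0,0],[0,0,0,0,0,0]], "fingers": 0.5}}

```text
t: 8.98
eef_pos: [516.5, 83.8, 20.6]
ee_rot: [0.035, 0.999, 0.0, 0.0]
ft_force: [-0.1, -0.2, -0.5]
gripper_width: 43.1
gripper_force: 0.0
```

Call:
{"api": "drive_tool", "payload": {"steps": [[0,0,-0.088,0,0,0],[0,0,-0.177,0,0,0],[0,0,-0.265,0,0,0]]}}

```text
t: 9.23
eef_pos: [515.6, 83.6, 100.2]
ee_rot: [0.035, 0.999, -0.0, -0.001]
ft_force: [0.5, 0.0, 0.2]
gripper_width: 43.1
gripper_force: 0.0
```

Call:
{"api": "drive_tool", "payload": {"steps": [[-0.028,0.109,0,0,0,0.015],[-0.056,0.219,0,0,0,0.03],[-0.084,0.328,0,0,0,0.045],[-0.112,0.437,0,0,0,0.06],[-0.14,0.546,0,0,0,0.076]], "fingers": 0.7}}

```text
t: 9.65
eef_pos: [569.9, 245.7, 100.0]
ee_rot: [0.155, 0.988, 0.0, 0.0]
ft_force: [0.8, -1.4, -0.3]
gripper_width: 60.1
gripper_force: 0.0
```

Call:
{"api": "drive_tool", "payload": {"steps": [[-0.002,0.113,0,0,0,0.015],[-0.002,0.113,0,0,0,0.015],[-0.002,0.113,0,0,0,0.015],[-0.002,0.113,0,0,0,0.015]]}}

```text
t: 9.98
eef_pos: [579.9, 276.1, 99.2]
ee_rot: [0.176, 0.984, -0.0, -0.0]
ft_force: [0.0, 0.3, 0.6]
gripper_width: 59.9
gripper_force: 0.0
```

Run:
```python
from plan import *
s=readout.get_state(); im=viewer.grab_frame("wrist")[:,:,::-1]; cv2.imwrite("pics/w6.png",im); np.save("w6s.npy",s,allow_pickle=True)
K,V=cam("wrist",s); print(proj([[580.4,276.9,16],[*s["eef_pos"][:2],8]],K,V))
plan([(580,277,100,70,None,1)],save=False)
```

```text
[[252.39539156 203.13493272]
 [251.0501331  199.0457505 ]]
t 10.0333 meas-cmd [-0.1 -1.3 -0.7] 0.29
[[0, 0, 0, 0, 0, 0], [0, 0, 0, 0, 0, 0]]
```

View pics/w6.png

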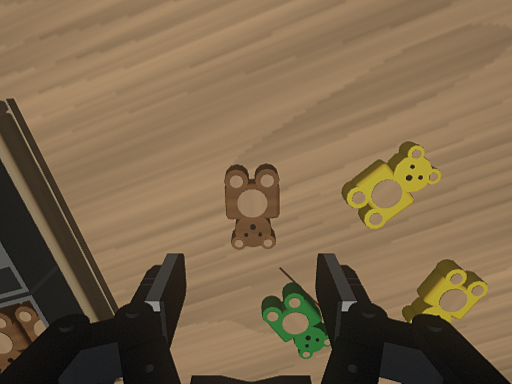

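The brown teddy's tummy is at (252,203), exactly where predicted. Its torso sides at x=225-279 are square to the fingers, and the green and yellow bears are outside the finger band.

Run:
```python
from plan import *
plan([(580,277,6,70,None,2),(580,277,6,70,0,4),(580,277,100,70,None,0),(616,75.5,100,86.3,None,3)])
```

```text
t 10.0333 meas-cmd [-0.1 -1.3 -0.7] 0.29
[[0, 0, 0.104, 0, 0, 0], [0, 0, 0.209, 0, 0, 0], [0, 0, 0.313, 0, 0, 0], [0, 0, 0.313, 0, 0, 0], [0, 0, 0.313, 0, 0, 0]] 
[[0, 0, 0, 0, 0, 0], [0, 0, 0, 0, 0, 0], [0, 0, 0, 0, 0, 0], [0, 0, 0, 0, 0, 0], [0, 0, 0, 0, 0, 0]] fingers 0
[[0, 0, -0.104, 0, 0, 0], [0, 0, -0.209, 0, 0, 0], [0, 0, -0.313, 0, 0, 0], [-0.057, -0.098, -0.313, 0, 0, -0.015], [-0.114, -0.196, -0.313, 0, 0, -0.03]] 
[[-0.048, -0.104, 0, 0, 0, -0.015], [-0.096, -0.207, 0, 0, 0, -0.031], [-0.143, -0.31, 0, 0, 0, -0.046], [-0.191, -0.413, 0, 0, 0, -0.061], [-0.191, -0.413, 0, 0, 0, -0.061]] 
[[0, 0, 0, 0, 0, 0], [0, 0, 0, 0, 0, 0]]
```

Call:
{"api": "drive_tool", "payload": {"steps": [[0,0,0.104,0,0,0],[0,0,0.209,0,0,0],[0,0,0.313,0,0,0],[0,0,0.313,0,0,0],[0,0,0.313,0,0,0]]}}

```text
t: 10.45
eef_pos: [578.3, 274.5, 3.9]
ee_rot: [0.177, 0.984, -0.001, -0.002]
ft_force: [0.4, -0.9, 0.0]
gripper_width: 59.9
gripper_force: 0.0
```

Call:
{"api": "drive_tool", "payload": {"steps": [[0,0,0,0,0,0],[0,0,0,0,0,0],[0,0,0,0,0,0],[0,0,0,0,0,0],[0,0,0,0,0,0]], "fingers": 0}}

```text
t: 10.87
eef_pos: [582.8, 276.9, 9.0]
ee_rot: [0.177, 0.984, 0.001, 0.002]
ft_force: [-0.2, -1.2, 7.6]
gripper_width: 36.3
gripper_force: 40.7
```

Call:
{"api": "drive_tool", "payload": {"steps": [[0,0,-0.104,0,0,0],[0,0,-0.209,0,0,0],[0,0,-0.313,0,0,0],[-0.057,-0.098,-0.313,0,0,-0.015],[-0.114,-0.196,-0.313,0,0,-0.03]]}}

```text
t: 11.28
eef_pos: [594.6, 211.0, 104.6]
ee_rot: [0.127, 0.992, 0.002, 0.004]
ft_force: [0.8, -1.0, -1.2]
gripper_width: 36.4
gripper_force: 40.2
```

Call:
{"api": "drive_tool", "payload": {"steps": [[-0.048,-0.104,0,0,0,-0.015],[-0.096,-0.207,0,0,0,-0.031],[-0.143,-0.31,0,0,0,-0.046],[-0.191,-0.413,0,0,0,-0.061],[-0.191,-0.413,0,0,0,-0.061]]}}

```text
t: 11.7
eef_pos: [617.1, 69.0, 101.1]
ee_rot: [0.036, 0.999, -0.001, 0.002]
ft_force: [0.3, 0.9, -0.5]
gripper_width: 36.5
gripper_force: 40.2
```

Call:
{"api": "drive_tool", "payload": {"steps": [[0,0,0,0,0,0],[0,0,0,0,0,0]]}}

```text
t: 11.87
eef_pos: [615.6, 75.1, 100.4]
ee_rot: [0.035, 0.999, 0.0, 0.0]
ft_force: [0.0, 0.7, -0.4]
gripper_width: 36.5
gripper_force: 40.2
```

Run:
```python
from plan import *
s=readout.get_state(); im=viewer.grab_frame("wrist")[:,:,::-1]; cv2.imwrite("pics/w7.png",im); np.save("w7s.npy",s,allow_pickle=True)
plan([(616,75.5,34.5,86.3,None,2),(616,75.5,34.5,86.3,.65,4),(616,75.5,120,86.3,None,0),(462,-294,120,86.3,.65,3)])
```

```text
t 11.9167 meas-cmd [-0.6  0.2  0.1] 0.29
[[0, 0, 0.109, 0, 0, 0], [0, 0, 0.218, 0, 0, 0], [0, 0, 0.218, 0, 0, 0], [0, 0, 0.218, 0, 0, 0]] 
[[0, 0, 0, 0, 0, 0], [0, 0, 0, 0, 0, 0], [0, 0, 0, 0, 0, 0], [0, 0, 0, 0, 0, 0], [0, 0, 0, 0, 0, 0]] fingers 0.65
[[0, 0, -0.095, 0, 0, 0], [0, 0, -0.19, 0, 0, 0], [0, 0, -0.285, 0, 0, 0]] 
[[0.036, -0.105, 0, 0, 0, 0], [0.072, -0.21, 0, 0, 0, 0], [0.108, -0.316, 0, 0, 0, 0], [0.144, -0.421, 0, 0, 0, 0], [0.181, -0.526, 0, 0, 0, 0]] fingers 0.65
[[0.036, -0.105, 0, 0, 0, 0], [0.072, -0.21, 0, 0, 0, 0], [0.108, -0.315, 0, 0, 0, 0], [0.144, -0.421, 0, 0, 0, 0], [0.18, -0.526, 0, 0, 0, 0]] 
[[0.036, -0.105, 0, 0, 0, 0], [0.072, -0.21, 0, 0, 0, 0], [0.072, -0.21, 0, 0, 0, 0], [0.072, -0.21, 0, 0, 0, 0], [0.072, -0.21, 0, 0, 0, 0]]
```

View pics/w7.png

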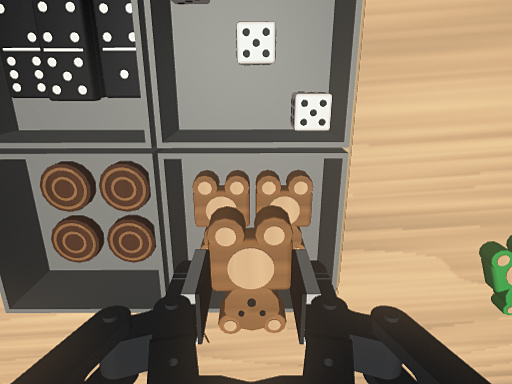

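The die lies in its pot (256,43). The teddy is held level over the two fixed teddies (bed centre column 252), so I'll lower it and then move on to the draught.

Call:
{"api": "drive_tool", "payload": {"steps": [[0,0,0.107,0,0,0],[0,0,0.214,0,0,0],[0,0,0.214,0,0,0],[0,0,0.214,0,0,0]]}}

```text
t: 12.25
eef_pos: [614.2, 76.4, 34.2]
ee_rot: [0.034, 0.999, 0.0, -0.001]
ft_force: [-0.6, 0.0, 0.4]
gripper_width: 36.2
gripper_force: 52.7
```

Call:
{"api": "drive_tool", "payload": {"steps": [[0,0,0,0,0,0],[0,0,0,0,0,0],[0,0,0,0,0,0],[0,0,0,0,0,0],[0,0,0,0,0,0]], "fingers": 0.65}}

```text
t: 12.67
eef_pos: [615.7, 74.9, 36.0]
ee_rot: [0.035, 0.999, 0.0, 0.0]
ft_force: [-1.4, -0.0, 0.8]
gripper_width: 55.4
gripper_force: 0.0
```

Call:
{"api": "drive_tool", "payload": {"steps": [[0,0,-0.095,0,0,0],[0,0,-0.19,0,0,0],[0,0,-0.281,0,0,0]]}}

```text
t: 12.92
eef_pos: [614.9, 74.8, 120.5]
ee_rot: [0.035, 0.999, -0.0, -0.001]
ft_force: [0.5, 0.6, 0.3]
gripper_width: 55.4
gripper_force: 0.0
```

Call:
{"api": "drive_tool", "payload": {"steps": [[0.036,-0.105,0,0,0,0],[0.072,-0.21,0,0,0,0],[0.108,-0.316,0,0,0,0],[0.144,-0.421,0,0,0,0],[0.181,-0.526,0,0,0,0]]}}

```text
t: 13.33
eef_pos: [549.6, -80.1, 120.1]
ee_rot: [0.034, 0.999, -0.0, 0.0]
ft_force: [1.3, 0.6, -0.3]
gripper_width: 55.1
gripper_force: 0.0
```

Call:
{"api": "drive_tool", "payload": {"steps": [[0.036,-0.105,0,0,0,0],[0.072,-0.21,0,0,0,0],[0.108,-0.315,0,0,0,0],[0.144,-0.421,0,0,0,0],[0.18,-0.526,0,0,0,0]]}}

```text
t: 13.75
eef_pos: [484.7, -234.0, 120.2]
ee_rot: [0.035, 0.999, -0.0, 0.0]
ft_force: [-0.0, 0.3, -0.2]
gripper_width: 55.7
gripper_force: 0.0
```

Call:
{"api": "drive_tool", "payload": {"steps": [[0.036,-0.105,0,0,0,0],[0.072,-0.21,0,0,0,0],[0.072,-0.21,0,0,0,0],[0.072,-0.21,0,0,0,0],[0.072,-0.21,0,0,0,0]]}}

```text
t: 14.17
eef_pos: [459.5, -293.7, 119.8]
ee_rot: [0.035, 0.999, 0.0, 0.0]
ft_force: [-1.2, 0.0, -0.0]
gripper_width: 55.6
gripper_force: 0.0
```

Run:
```python
from plan import *
s=readout.get_state(); im=viewer.grab_frame("wrist")[:,:,::-1]; cv2.imwrite("pics/w8.png",im); np.save("w8s.npy",s,allow_pickle=True)
K,V=cam("wrist",s); print(s["eef_pos"],proj([[436,-294,10],[535,-400,16],[597,-267,13],[*s["eef_pos"][:2],8]],K,V).round())
plan([(462,-294,120,86.3,None,1)],save=False)
```

```text
[ 459.53223694 -293.71770445  119.79234432] [[248. 161.]
 [130. 287.]
 [291. 336.]
 [251. 190.]]
t 14.2167 meas-cmd [-2.4  0.8 -0.4] 0.28
[[0, 0, 0, 0, 0, 0], [0, 0, 0, 0, 0, 0]]
```

View pics/w8.png

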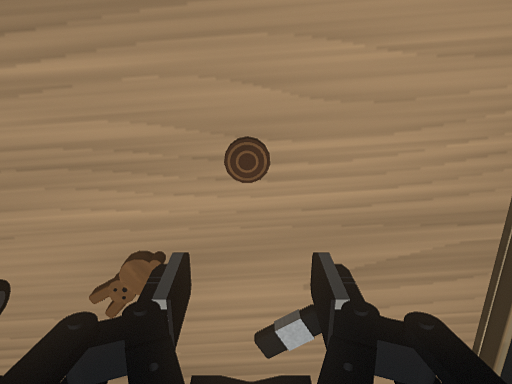

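The draught is at (247,160), with the ringed top visible. The rabbit (130,285) and eraser (288,332) are well clear, more than 80 mm away.

Run:
```python
from plan import *
s=np.load("w8s.npy",allow_pickle=True).item(); K,V=cam("wrist",s); im=cv2.imread("pics/w8.png"); g=cv2.cvtColor(im,cv2.COLOR_BGR2GRAY)
print(ray([247.3,160.5],K,V,10))
s=np.load("w7s.npy",allow_pickle=True).item(); K,V=cam("wrist",s); p=ray([(68,187),(125,187),(77,240),(131,240)],K,V,21); print("pot draughts",p.mean(0))
rebase((461,-293.7,120),86.3)
plan([(436,-294,5,86.3,None,2),(436,-294,5,86.3,0,4)])
```

```text
[[ 435.32412633 -294.74496071   10.        ]]
pot draughts [615.20768642 -29.70760888  21.        ]
t 14.2167 meas-cmd [-1.2  0.6 -0.3] 0.26
[[0.021, -0.002, 0.096, 0, 0, 0], [0.042, -0.003, 0.192, 0, 0, 0], [0.062, -0.005, 0.288, 0, 0, 0], [0.083, -0.006, 0.383, 0, 0, 0], [0.083, -0.006, 0.383, 0, 0, 0]] 
[[0, 0, 0, 0, 0, 0]] 
[[0, 0, 0, 0, 0, 0], [0, 0, 0, 0, 0, 0], [0, 0, 0, 0, 0, 0], [0, 0, 0, 0, 0, 0], [0, 0, 0, 0, 0, 0]] fingers 0
```

Call:
{"api": "drive_tool", "payload": {"steps": [[0.021,-0.002,0.096,0,0,0],[0.042,-0.003,0.192,0,0,0],[0.062,-0.005,0.288,0,0,0],[0.083,-0.006,0.383,0,0,0],[0.083,-0.006,0.383,0,0,0]]}}

```text
t: 14.63
eef_pos: [430.5, -288.9, -0.9]
ee_rot: [0.034, 0.999, 0.004, -0.004]
ft_force: [-0.3, 2.1, -1.3]
gripper_width: 55.8
gripper_force: 0.0
```

Call:
{"api": "drive_tool", "payload": {"steps": [[0,0,0,0,0,0]]}}

```text
t: 14.72
eef_pos: [433.8, -291.7, 3.6]
ee_rot: [0.034, 0.999, 0.001, -0.002]
ft_force: [0.6, 0.1, -0.3]
gripper_width: 55.3
gripper_force: 0.0
```

Call:
{"api": "drive_tool", "payload": {"steps": [[0,0,0,0,0,0],[0,0,0,0,0,0],[0,0,0,0,0,0],[0,0,0,0,0,0],[0,0,0,0,0,0]], "fingers": 0}}

```text
t: 15.13
eef_pos: [436.8, -295.0, 7.5]
ee_rot: [0.034, 0.999, -0.001, 0.002]
ft_force: [1.0, 2.2, 6.0]
gripper_width: 31.4
gripper_force: 39.0
```

Run:
```python
from plan import *
plan([(436,-294,110,86.3,None,0),(615,-29.7,110,86.3,None,4)])
```

```text
t 15.1333 meas-cmd [ 0.7 -1.1  2.4] 0.36
[[0, 0, -0.117, 0, 0, 0], [0, 0, -0.233, 0, 0, 0], [0, 0, -0.35, 0, 0, 0], [-0.06, 0.102, -0.35, 0, 0, 0], [-0.12, 0.204, -0.35, 0, 0, 0]] 
[[-0.059, 0.102, 0, 0, 0, 0], [-0.119, 0.204, 0, 0, 0, 0], [-0.179, 0.306, 0, 0, 0, 0], [-0.239, 0.408, 0, 0, 0, 0], [-0.299, 0.509, 0, 0, 0, 0]] 
[[-0.06, 0.102, 0, 0, 0, 0], [-0.119, 0.204, 0, 0, 0, 0], [-0.119, 0.204, 0, 0, 0, 0], [-0.119, 0.204, 0, 0, 0, 0], [-0.119, 0.204, 0, 0, 0, 0]] 
[[0, 0, 0, 0, 0, 0]]
```

Call:
{"api": "drive_tool", "payload": {"steps": [[0,0,-0.117,0,0,0],[0,0,-0.233,0,0,0],[0,0,-0.35,0,0,0],[-0.06,0.102,-0.35,0,0,0],[-0.12,0.204,-0.35,0,0,0]]}}

```text
t: 15.55
eef_pos: [477.8, -238.0, 115.2]
ee_rot: [0.037, 0.999, -0.003, 0.004]
ft_force: [0.0, -0.5, -1.3]
gripper_width: 30.8
gripper_force: 39.6
```

Call:
{"api": "drive_tool", "payload": {"steps": [[-0.059,0.102,0,0,0,0],[-0.119,0.204,0,0,0,0],[-0.179,0.306,0,0,0,0],[-0.239,0.408,0,0,0,0],[-0.299,0.509,0,0,0,0]]}}

```text
t: 15.97
eef_pos: [576.7, -87.7, 111.7]
ee_rot: [0.035, 0.999, -0.0, 0.002]
ft_force: [0.2, -0.6, -0.4]
gripper_width: 30.9
gripper_force: 39.6
```

Call:
{"api": "drive_tool", "payload": {"steps": [[-0.06,0.102,0,0,0,0],[-0.119,0.204,0,0,0,0],[-0.119,0.204,0,0,0,0],[-0.119,0.204,0,0,0,0],[-0.119,0.204,0,0,0,0]]}}

```text
t: 16.38
eef_pos: [614.9, -30.7, 110.7]
ee_rot: [0.034, 0.999, -0.0, 0.0]
ft_force: [1.1, -0.5, -0.5]
gripper_width: 30.7
gripper_force: 39.6
```

Call:
{"api": "drive_tool", "payload": {"steps": [[0,0,0,0,0,0]]}}

```text
t: 16.47
eef_pos: [614.4, -31.6, 110.4]
ee_rot: [0.035, 0.999, -0.0, 0.0]
ft_force: [-0.4, 0.4, -0.4]
gripper_width: 31.1
gripper_force: 39.6
```

Run:
```python
from plan import *
s=readout.get_state(); im=viewer.grab_frame("wrist")[:,:,::-1]; cv2.imwrite("pics/w9.png",im); np.save("w9s.npy",s,allow_pickle=True)
plan([(615,-29.7,30,86.3,None,3),(615,-29.7,30,86.3,.6,4),(615,-29.7,120,86.3,None,0),(470,-100,250,86.3,None,3)])
```

```text
t 16.5167 meas-cmd [-0.6 -2.   0.1] 0.35
[[0, 0, 0.089, 0, 0, 0], [0, 0, 0.178, 0, 0, 0], [0, 0, 0.267, 0, 0, 0], [0, 0, 0.267, 0, 0, 0], [0, 0, 0.267, 0, 0, 0]] 
[[0, 0, 0, 0, 0, 0]] 
[[0, 0, 0, 0, 0, 0], [0, 0, 0, 0, 0, 0], [0, 0, 0, 0, 0, 0], [0, 0, 0, 0, 0, 0], [0, 0, 0, 0, 0, 0]] fingers 0.6
[[0, 0, -0.1, 0, 0, 0], [0, 0, -0.2, 0, 0, 0], [0, 0, -0.3, 0, 0, 0], [0.078, -0.044, -0.372, 0, 0, 0], [0.156, -0.088, -0.444, 0, 0, 0]] 
[[0.077, -0.044, -0.073, 0, 0, 0], [0.155, -0.088, -0.145, 0, 0, 0], [0.233, -0.133, -0.217, 0, 0, 0], [0.311, -0.177, -0.289, 0, 0, 0], [0.311, -0.177, -0.289, 0, 0, 0]] 
[[0, 0, 0, 0, 0, 0], [0, 0, 0, 0, 0, 0]]
```

View pics/w9.png

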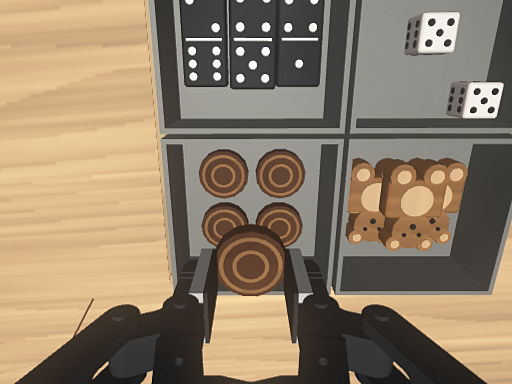

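The draught is held level at (251,266), over its four fixed pieces. The teddy (415,200), die (437,35) and domino (252,45) are lying flat in their pots. I'll lower the draught with a 4 mm x correction.

Call:
{"api": "drive_tool", "payload": {"steps": [[-0.013,0,0.089,0,0,0],[-0.013,0,0.178,0,0,0],[-0.013,0,0.272,0,0,0],[-0.013,0,0.272,0,0,0],[-0.013,0,0.272,0,0,0]]}}

```text
t: 16.93
eef_pos: [616.5, -31.7, 26.8]
ee_rot: [0.035, 0.999, 0.0, -0.002]
ft_force: [0.4, -0.2, 1.0]
gripper_width: 31.2
gripper_force: 97.3
```

Call:
{"api": "drive_tool", "payload": {"steps": [[0,0,0,0,0,0]]}}

```text
t: 17.02
eef_pos: [619.1, -31.8, 29.6]
ee_rot: [0.035, 0.999, -0.0, 0.001]
ft_force: [0.6, -0.4, 0.5]
gripper_width: 31.1
gripper_force: 97.3
```

Call:
{"api": "drive_tool", "payload": {"steps": [[0,0,0,0,0,0],[0,0,0,0,0,0],[0,0,0,0,0,0],[0,0,0,0,0,0],[0,0,0,0,0,0]], "fingers": 0.6}}

```text
t: 17.43
eef_pos: [618.9, -30.9, 28.9]
ee_rot: [0.035, 0.999, -0.0, 0.0]
ft_force: [-0.6, 0.2, 1.4]
gripper_width: 51.3
gripper_force: 0.0
```

Call:
{"api": "drive_tool", "payload": {"steps": [[0,0,-0.1,0,0,0],[0,0,-0.2,0,0,0],[0,0,-0.3,0,0,0],[0.078,-0.044,-0.372,0,0,0],[0.156,-0.088,-0.444,0,0,0]]}}

```text
t: 17.85
eef_pos: [570.6, -53.9, 163.3]
ee_rot: [0.034, 0.999, -0.0, 0.001]
ft_force: [0.7, -1.2, -1.0]
gripper_width: 51.3
gripper_force: 0.0
```

Call:
{"api": "drive_tool", "payload": {"steps": [[0.077,-0.044,-0.073,0,0,0],[0.155,-0.088,-0.145,0,0,0],[0.233,-0.133,-0.217,0,0,0],[0.311,-0.177,-0.289,0,0,0],[0.311,-0.177,-0.289,0,0,0]]}}

```text
t: 18.27
eef_pos: [472.6, -102.7, 253.4]
ee_rot: [0.035, 0.999, -0.002, 0.003]
ft_force: [1.2, 0.6, 1.6]
gripper_width: 51.1
gripper_force: 0.0
```

Call:
{"api": "drive_tool", "payload": {"steps": [[0,0,0,0,0,0],[0,0,0,0,0,0]]}}

```text
t: 18.43
eef_pos: [473.5, -100.4, 247.9]
ee_rot: [0.035, 0.999, 0.0, 0.0]
ft_force: [0.3, -0.1, -0.1]
gripper_width: 51.1
gripper_force: 0.0
```

Run:
```python
from plan import *
s=readout.get_state(); im=viewer.grab_frame("wrist")[:,:,::-1]; cv2.imwrite("pics/w10.png",im); np.save("w10s.npy",s,allow_pickle=True); print(s["t"],s["eef_pos"])
```

```text
18.4333 [ 473.456879   -100.4290542   247.92494467]
```

View pics/w10.png

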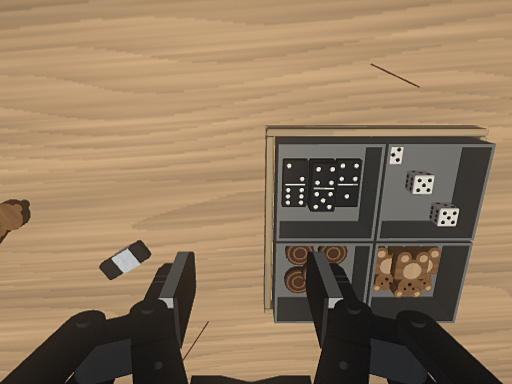

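The domino (322,185), die (423,183) and teddy (412,265) are in place, and the eraser (125,260) is where it was. The finger partly hides the draught, so I'll check it in the fixed cameras.

Run:
```python
from plan import *
a=viewer.grab_frame("top")[140:260,195:315,::-1]; b=viewer.grab_frame("side")[150:260,180:320,::-1]
r=lambda i,w,h:cv2.resize(i,(w,h),interpolation=cv2.INTER_CUBIC)
cv2.imwrite("pics/f.png",np.hstack([r(a,400,400),r(b,400,400)]))
```

```text
(no output)
```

View pics/f.png

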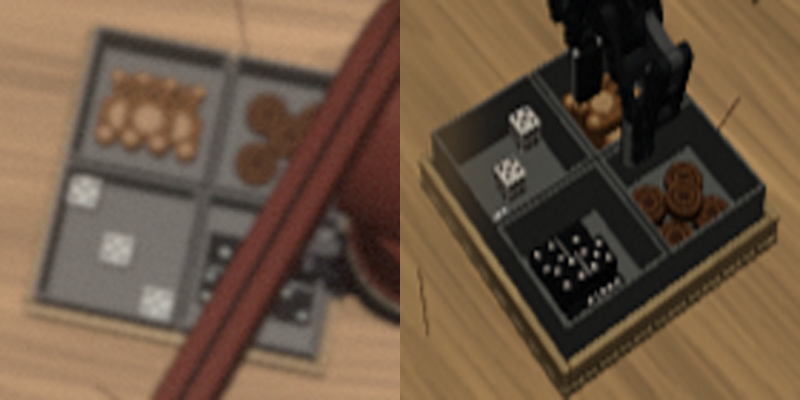

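The draught lies flat and centred on its four fixed pieces (side view (683,193)). The teddy, die and domino are flat in their pots, and the arm is clear of everything, so I'm handing in.

```bash
python3 -c "
from bench import order; print(order.hand_in())"
```

```text
the job is handed in; nothing more can be done
None
```

The job is handed in at about 18 s: the last pictures show the teddy, domino, draughts piece and die lying flat in their pots, and the arm never went near the rabbit or eraser; the hand-in returned no verdict.

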